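# Open the varnish drying box and hold its sprung gate wide

### The job

The painted stones in the varnish drying box are dry; open its mesh gate and hold it for me while I take them out. Squeeze the main catch on the roof at the gate's free corner so the gate springs ajar onto its safety catch, squeeze the safety catch beside it to free the gate, then take the gate by its pull handle, swing it past the half-open click-stop to wide open (about square to the box front), and finish still holding it there by the handle. Do not disturb the stones inside or the things standing on the table.

Things in the scene. Friction and masses are not known exactly. Their poses are not given: they have to be found in the camera images.
- drybox: Plywood varnish drying box, fixed to the table: 220 deep (its x), 230 wide (y), 190 high. Origin: centre of its underside, z up. Its front, closed by a mesh gate, faces its own -x. Gate hinge at the +y end, free corner at the -y end. On the roof: two squeeze catches near the front edge, a ball detent by the hinge (17 high), a black carrying handle (31 high) 165 behind the front.
- main_catch (a point): Main catch, at the gate's free corner. Point on the roof (190 up) midway between its two upright tabs, axes as the box. Tabs 24 wide (x), 5 thick (y), 30 high: fixed rest, outer face y = +25; sprung trigger, outer face y = -25, pushed +y up to 11 (5 to 9 N) when the tabs are squeezed together. At about 8 it lets the gate spring ajar to 0.14 rad, onto the safety catch.
- safety_catch (a point): Safety catch, same make, size and axes, 86 from the main catch along the box's +y, near the middle of the front. Point on the roof midway between its tabs. It holds the gate at 0.14 rad once the main catch has let go; squeezed (8 or more) for about 0.3 s, it lets the gate spring on to about 0.3 rad. Both triggers spring back when let go.
- main_trigger (a joint): Travel of the main catch's trigger in m: 0 at rest, 0.011 fully squeezed.
- safety_trigger (a joint): Travel of the safety catch's trigger in m: 0 at rest, 0.011 fully squeezed.
- gate_angle (a joint): Gate angle, rad: 0 shut, grows as it swings outward (clockwise from above), stop at 1.66. Hinge spring 0.45 N m/rad at rest at 0.3: springs the gate ajar, pulls it back from wide (2.6 N at the handle at 1.5). Half-open click-stop: a sprung ball resists from 0.55 to 0.8 (about 4 N at the handle); let go beyond it, the gate falls back to about 1.0 and stays.
- gate: The mesh gate with its pull handle on the free edge. Origin on the hinge axis at table height; axes as the box when shut, turning with the gate: it runs along -y, its outside is -x. pull_handle_bar is the handle's upright bar (see handle_grip).
- gate_hinge (a point): Point on the vertical hinge axis, 160 above the table, axes as the box. The gate reaches 224 from it, is 14 thick and 186 high; its hook strips and detent pin reach up to 21 above the roof.
- handle_grip (a point): Grip point on the handle's upright round bar (diameter 12, from 100 to 184 above the table), 160 above the table; 45 outside the gate's middle plane (32 clear of its face), 207 along the gate from the hinge axis. Turns with the gate: x square to the gate (outward -x), y along it. Stubs to the gate at 112 and 172 high. Pinched from above along y; the bar can turn in the grip.
- stone_a: Painted pebble, 48 across, 16 high, on the wire shelf inside the box; leave alone. Origin under its centre.
- stone_b: Painted pebble, 42 across, 14 high, on the wire shelf inside the box; leave alone.
- stone_c: Painted pebble, 54 across, 18 high, on the floor of the box; leave alone.
- brush_pot: Brown clay brush pot, 100 across, with brushes up to 184 high; leave alone. Origin: centre of its underside.
- rinse_jar: Clear lidded jar, 84 across, 125 high; leave alone. Origin: centre of its underside.
- paint_bottle: Yellow paint bottle, 52 across, 145 high; leave alone. Origin: centre of its underside.
- slate: Flat stone slab 150 by 115 by 14 lying on the table; leave alone. Origin: centre of its underside.

How it is judged:
By the outcome, as a careful person would: the job done as asked, in the order asked, and still so for the second after the job is handed in, while the arm keeps its last pose, push and grip.
It also fails if it takes over 62 s, if anything falls off the work surface, if the arm or the gripper's body presses on something with over 40 N, if the wrist force passes 120 N, or if a joint passes its speed limit or range.

### The arm

A 6-joint arm with a two-finger parallel gripper is mounted at the origin on the work surface. World frame = base frame: x ahead of the robot, y to its left, z up, the work surface at z = 0. Lengths are in m, angles in rad, forces in N, time in s.
With the tool pointing down it reaches from about 0.35 to 0.975 m from the base axis. Payload 4.9 kg.
Tool frame: the origin (TCP) lies on the centre line of the jaws, within the pads' length; the fingertips stand manip.tip_reach ahead of it and the grasp point (between the pads) is the TCP (manip.tip_reach is the distance from the TCP to the fingertips, in m); z points along the fingers, y is the line along which they close (so a half turn about z gives the same grasp; the last joint's range is limited). The gripper opens to 85 mm and grips with 20 to 120 N. Pads are 22 mm wide; open, the fingers measure 114 mm over their backs; the gripper's body (76 mm by 85 mm) begins 54 mm behind the grasp point. The pads swing forward as they close: fully open they stand 13 mm farther back than shut.
Start: joints at [-1.417, 0.053, 1.613, -0, 1.476, -0.119], TCP at [0.168, -0.602, 0.25] pointing down, gripper open.
Joint ranges: [-3.01, 3.01], [-1.01, 2.22], [0.06, 2.58], [-1.02, 4.17], [0.09, 2.62], [-3.14, 3.14]. Speed limits (rad/s): [2.57, 2.57, 3.14, 3.14, 3.14, 3.14].

### API

Orientations are given as a unit quaternion [w, x, y, z].
In Python, from plant import manip gives the robot as it stands. The module is installed in compiled form; this text tells all that it offers.
- The arm moves only by the tool move_arm, never from a script. Its argument "rows" is a list of rows, each a list of 7 numbers: the shift along the tool's x, y, z in cm, then the turn, a rotation vector about the tool's x, y, z in degrees, then the opening, from -1 (shut) to 1 (fully open). In form: [[tx, ty, tz, ax, ay, az, jaw], ...]. A call has 1 to 20 rows; each row shifts and turns the commanded pose from where the row before left it, along the tool's axes as they then stand; what a row does not reach is not made up. A row lasts 1/12 s, in which the tool goes at most 41.7 mm and 7.16 degrees, less where a joint would pass 70% of its speed; a pose out of reach is approached as far as the arm can. A call is refused whole if a number of a shift passes 4.17 or a number of a turn 7.16, either way. A call with a gripper value outside its range is refused whole. The fingers move at their own pace and stop on an object; the grip force is fixed at half the most. Time passes only in rows, so rows that do not move let the fingers close. It gives the time, the measured TCP pose, the force, the opening and the grip force at its end, in the units of the state.
- manip.state(): the state, without advancing time (a new reading comes with each control period).
- manip.grab_frame(name): name is "scene" or "top" or "wrist"; returns a dict with "img" (480x640x3 uint8, blue, green, red), "mtx" (3x3 intrinsics, pixels), "R" (3x3) and "t" (3): a world point X has camera coordinates R X + t. Camera axes: x right, y down, z forward; pixel columns grow to the right and rows downward; lengths in m; the calibration is good to about 2 mm. A picture is of the moment at which its call begins. There is no depth.
- manip.job_done(): hands the job in; it is judged then, once.
The state is a dict: "time": time; "joint_pos": joint angles; "joint_vel": joint speeds; "joint_efforts": joint torques, N m; "tool_pos": TCP position; "tool_rot": TCP orientation; "contact_force": force on the tool from outside, world axes, zero at the start; "ft_torque": the same for the moment, N m; "gripper_width": opening from 0.0 (shut) to 1.0 (fully open); "grasp_force": force on a finger pad.
Only numpy, scipy, OpenCV 4.12 (cv2) and the standard library are available. Lean on these libraries where they do the work, as an engineer would, in place of code of your own. Each camera call takes 0.05 s, during which the arm holds its last target. There are 200 camera calls.

## Working session

There is one attempt and no reset: what is moved stays moved. The work goes in short steps, Python scripts to look and compute and a tool call to move; the robot and the scene stay as the last step left them, time stands still between calls to the robot, and variables do not carry over. Pictures are saved under pics/ and viewed, at most 10 in all, crops included, and the job is handed in when it is done.

Besides the shell and the picture viewer there is one more tool, called after "Request:" as name(argument=value, ...), one argument or row to a line, values as JSON. move_arm: Moves the arm, as the interface text tells. Its arguments: {"type":"object","properties":{"rows":{"type":"array","items":{"type":"array","items":{"type":"number"}}}},"required":["rows"]}

```bash
mkdir -p pics
cat > h.py <<'E'
import numpy as np, cv2, pickle
from plant import manip
E
python3 - <<'E'
from h import *
F={}
for n in("scene","top"):
    f=manip.grab_frame(n);F[n]=f;cv2.imwrite(f"pics/{n}0.png",f["img"])
    print(n,f["mtx"].tolist(),(-f["R"].T@f["t"]).round(3),f["R"].round(3).tolist())
pickle.dump(F,open("F.pkl","wb"))
print(manip.state(),manip.tip_reach)
E
```

```text
scene [[582.4443907968033, 0.0, 304.94052753312445], [0.0, 582.4443907968033, 234.82219546032198], [0.0, 0.0, 1.0]] [0.3   0.487 1.583] [[-0.941, -0.338, -0.001], [-0.319, 0.889, -0.327], [0.112, -0.308, -0.945]]
top [[433.1131262641044, 0.0, 317.7356653843892], [0.0, 433.1131262641044, 234.79992131921213], [0.0, 0.0, 1.0]] [0.377 0.032 1.389] [[-0.013, -1.0, 0.019], [-0.996, 0.011, -0.089], [0.089, -0.02, -0.996]]
{'time': 0.1, 'joint_pos': array([-1.41699454e+00,  5.32897675e-02,  1.61415223e+00, -1.54789897e-05,
        1.47600948e+00, -1.18977627e-01]), 'joint_vel': array([ 0.0005545 , -0.00248346, -0.0028627 , -0.00049988,  0.00043976,
        0.00053151]), 'joint_efforts': array([-1.17593136e-04, -3.94906318e+01, -3.71361029e+01, -1.52594430e-04,
        3.97142605e-03, -7.64520223e-06]), 'tool_pos': array([ 0.16830898, -0.60136135,  0.24918926]), 'tool_rot': array([-9.29136052e-04,  9.90712805e-01,  1.35967918e-01, -2.38850645e-05]), 'contact_force': array([ 0.42296634, -0.84262379,  0.15222803]), 'ft_torque': array([-0.02906357, -0.01215104,  0.01002361]), 'grasp_force': 0.0, 'gripper_width': 1.000350173521765} 0.019
```

View pics/scene0.png

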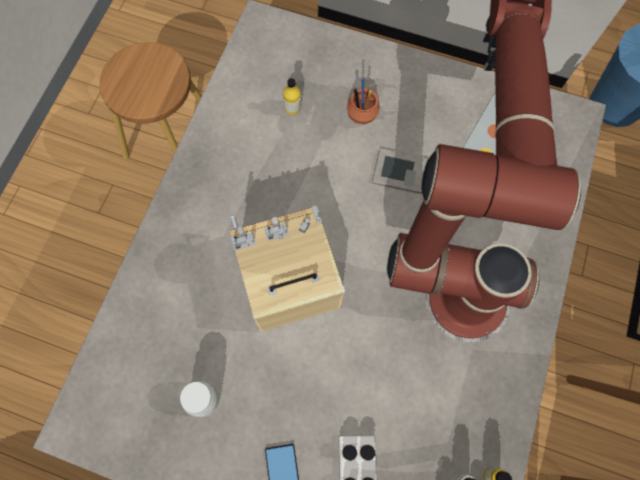

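View pics/top0.png

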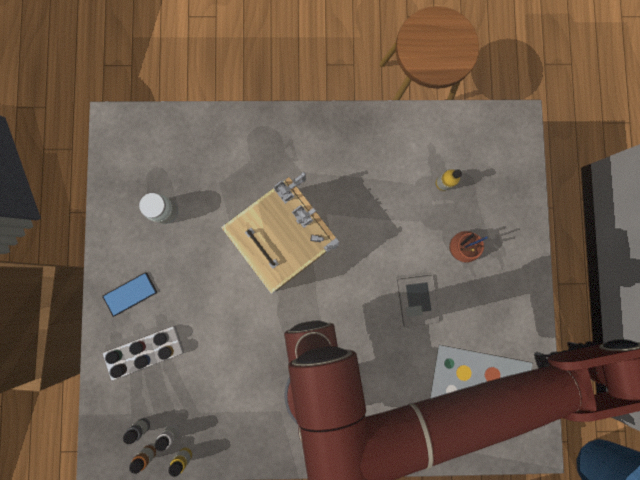

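The box front faces world −y and slightly +x. The catches in the top view are near (284,190) and (304,215), and the handle is near (300,180). I'll enlarge this area next.

Run:
```python
from h import *
F=pickle.load(open("F.pkl","rb"))
a=F["top"]["img"][165:305,215:350];b=F["scene"]["img"][200:335,225:350]
cv2.imwrite("pics/c1.png",np.hstack([cv2.resize(a,(400,415),interpolation=3),cv2.resize(b,(400,415),interpolation=3)]))
print(400/135,415/140,400/125,415/135)
```

```text
2.962962962962963 2.9642857142857144 3.2 3.074074074074074
```

View pics/c1.png

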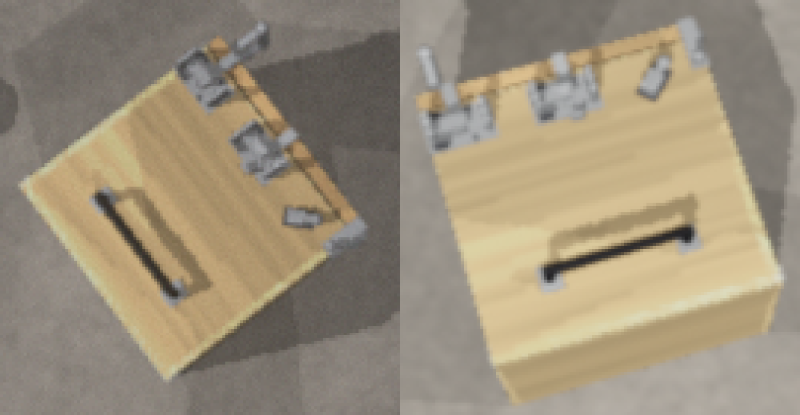

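```bash
cat >> h.py <<'E'
def proj(f,X):
    c=np.atleast_2d(X)@f["R"].T+f["t"]; p=c@f["mtx"].T; return p[:,:2]/p[:,2:]
def ray(f,uv,z):
    d=f["R"].T@np.linalg.inv(f["mtx"])@[*uv,1]; o=-f["R"].T@f["t"]; return o+d*(z-o[2])/d[2]
def B(p,X):
    X=np.atleast_2d(X); c,s=np.cos(p[2]),np.sin(p[2])
    return np.c_[p[0]+c*X[:,0]-s*X[:,1],p[1]+s*X[:,0]+c*X[:,1],X[:,2]]
E
cat > fit.py <<'E'
from h import *
from scipy.optimize import least_squares
F=pickle.load(open("F.pkl","rb"))
T=lambda x,y:(215+x/2.963-.33,165+y/2.964-.33)
S=lambda x,y:(225+(x-400)/3.2-.33,200+y/3.074-.33)
obs=[("top",T(20,182),(.11,-.115,.19)),("top",T(168,380),(.11,.115,.19)),
("scene",S(497,365),(.11,-.115,.19)),("scene",S(782,280),(.11,.115,.19)),("scene",S(515,403),(.11,-.115,0)),("scene",S(768,333),(.11,.115,0))]
for n,uv,X in obs: print(n,X,ray(F[n],uv,X[2]).round(4))
def res(p): return np.concatenate([(proj(F[n],B(p,X))[0]-uv) for n,uv,X in obs])
r=least_squares(res,[.6,.15,2.1],loss="soft_l1");p=r.x
print(p,r.fun.reshape(-1,2).round(1))
hs=[(-.11,-.115,.19),(-.11,.115,.19)]
for n,f in F.items(): print(n,proj(f,B(p,hs)).round(1))
# catches & handle & hinge estimates in box frame
def inv(P): c,s=np.cos(p[2]),np.sin(p[2]); d=P-[p[0],p[1],0]; return np.array([c*d[0]+s*d[1],-s*d[0]+c*d[1],d[2]])
for nm,n,uv,z in [("main","top",T(204,80),.19),("main","scene",S(458,125),.19),("saf","top",T(262,153),.19),("saf","scene",S(566,92),.19),
 ("handletop","top",T(265,30),.184),("handletop","scene",S(423,52),.184),
 ("hinge","top",T(350,233),.19),("hinge","scene",S(690,40),.19),("bhA","top",T(103,197),.22),("bhB","top",T(176,292),.22)]:
    print(nm,n,inv(ray(F[n],uv,z)).round(4))
E
python3 fit.py
```

```text
top (0.11, -0.115, 0.19) [0.5111 0.2744 0.19  ]
top (0.11, 0.115, 0.19) [0.3255 0.1368 0.19  ]
scene (0.11, -0.115, 0.19) [0.5056 0.2752 0.19  ]
scene (0.11, 0.115, 0.19) [0.3252 0.1379 0.19  ]
scene (0.11, -0.115, 0) [0.5069 0.2727 0.    ]
scene (0.11, 0.115, 0) [0.3246 0.1405 0.    ]
[0.48231401 0.11799578 2.21097151] [[-0.2  0.8]
 [-0.3  0.4]
 [-1.2 -0.6]
 [ 0.4 -0. ]
 [-1.   0.5]
 [ 0.4 -1. ]]
scene [[230.9 235.3]
 [317.7 210.7]]
top [[284.7 179.7]
 [334.6 244.7]]
main top [-0.0869 -0.0898  0.19  ]
main scene [-0.0883 -0.0896  0.19  ]
saf top [-0.0884 -0.0013  0.19  ]
saf scene [-0.0912 -0.0003  0.19  ]
handletop top [-0.1626 -0.0943  0.184 ]
handletop scene [-0.1609 -0.1     0.184 ]
hinge top [-0.1083  0.1088  0.19  ]
hinge scene [-0.1065  0.1075  0.19  ]
bhA top [ 0.0535 -0.0534  0.22  ]
bhB top [0.0526 0.0561 0.22  ]
```

Both views agree. The box fit gives yaw 2.211 rad, the two catches come out 86–88 mm apart as specified, and the handle sits where it should. I'll move above the main catch for a wrist view.

Request:
move_arm(
  rows=[
    [3.05, -2.79, -0.5, 0, 0, 0, 0.6],
    [3.05, -2.79, -0.4, 0, 0, 0, 0.6],
    [3.05, -2.79, -0.4, 0, 0, 0, 0.6],
    [3.05, -2.79, -0.4, 0, 0, 0, 0.6],
    [3.05, -2.79, -0.4, 0, 0, 0, 0.6],
    [3.05, -2.79, -0.4, 0, 0, 0, 0.6],
    [3.05, -2.79, -0.4, 0, 0, 0, 0.6],
    [3.05, -2.79, -0.4, 0, 0, 0, 0.6],
    [3.05, -2.79, -0.4, 0, 0, 0, 0.6],
    [3.05, -2.79, -0.4, 0, 0, 0, 0.6],
    [3.05, -2.79, -0.4, 0, 0, 0, 0.6],
    [3.05, -2.79, -0.4, 0, 0, 0, 0.6],
    [3.05, -2.79, -0.4, 0, 0, 0, 0.6],
    [3.05, -2.79, -0.4, 0, 0, 0, 0.6],
    [3.05, -2.79, -0.4, 0, 0, 0, 0.6],
    [3.05, -2.79, -0.4, 0, 0, 0, 0.6],
    [3.05, -2.79, -0.4, 0, 0, 0, 0.6],
    [3.05, -2.79, -0.4, 0, 0, 0, 0.6],
    [3.05, -2.79, -0.4, 0, 0, 0, 0.6],
    [3.05, -2.79, -0.4, 0, 0, 0, 0.6],
  ],
)

```text
time: 1.77
tool_pos: [0.606, 0.102, 0.3308]
tool_rot: [0.0, 0.991, 0.136, -0.0]
contact_force: [0.4, -0.5, 0.3]
gripper_width: 0.801
grasp_force: 0.0
```

Request:
move_arm(
  rows=[
    [0, 0, 0, 0, 0, -6.94, 0.6],
    [0, 0, 0, 0, 0, -6.94, 0.6],
    [0, 0, 0, 0, 0, -6.94, 0.6],
    [0, 0, 0, 0, 0, -6.94, 0.6],
    [0, 0, 0, 0, 0, -6.94, 0.6],
    [0, 0, 0, 0, 0, -6.94, 0.6],
    [0, 0, 0, 0, 0, -6.94, 0.6],
    [0, 0, 0, 0, 0, -6.94, 0.6],
    [0, 0, 0, 0, 0, -6.94, 0.6],
    [0, 0, 0, 0, 0, -6.94, 0.6],
    [0, 0, 0, 0, 0, -6.94, 0.6],
    [0, 0, 0, 0, 0, -6.94, 0.6],
    [0, 0, 0, 0, 0, -6.94, 0.6],
    [0, 0, 0, 0, 0, -6.94, 0.6],
    [0, 0, 0, 0, 0, -6.94, 0.6],
    [0, 0, 0, 0, 0, -6.94, 0.6],
    [0, 0, 0, 0, 0, 0, 0.6],
  ],
)

```text
time: 3.18
tool_pos: [0.6053, 0.0999, 0.3306]
tool_rot: [-0.001, 0.448, 0.894, -0.0]
contact_force: [-0.3, -0.7, 0.4]
gripper_width: 0.802
grasp_force: 0.0
```

Run:
```python
from h import *
f=manip.grab_frame("wrist");cv2.imwrite("pics/w1.png",f["img"])
F=pickle.load(open("F.pkl","rb"));F["w1"]=f;pickle.dump(F,open("F.pkl","wb"))
s=manip.state()
for k in("time","tool_pos","tool_rot","gripper_width","contact_force","joint_pos"):print(k,s[k])
p=[0.48231401,0.11799578,2.21097151]
for n,X in [("main",(-.088,-.088,.19)),("saf",(-.088,-.002,.19)),("fl",(-.11,-.115,.19)),("fr",(-.11,.115,.19)),("bl",(.11,-.115,.19)),("hand",(-.162,-.099,.184))]:print(n,B(p,X)[0].round(4),proj(f,B(p,X)).round(1))
```

```text
time 3.2333
tool_pos [0.60529264 0.09982835 0.33069277]
tool_rot [-4.49145914e-04  4.49901047e-01  8.93078270e-01 -2.21592282e-04]
gripper_width 0.8018952381341091
contact_force [-0.05262895  1.07706536 -0.21026498]
joint_pos [ 4.21844543e-02 -8.87434573e-03  1.54286189e+00  5.06135380e-05
  1.60860550e+00 -5.95300785e-01]
main [0.6055 0.1    0.19  ] [[318.7 234.8]]
saf [0.5365 0.0486 0.19  ] [[210.2 234.5]]
fl [0.6402 0.0985 0.19  ] [[352.  261.3]]
fr [ 0.4558 -0.0389  0.19  ] [[ 67.7 260.5]]
bl [0.5088 0.2749 0.19  ] [[361.7 -63.7]]
hand [0.6585 0.0472 0.184 ] [[331.1 316.3]]
```

View pics/w1.png

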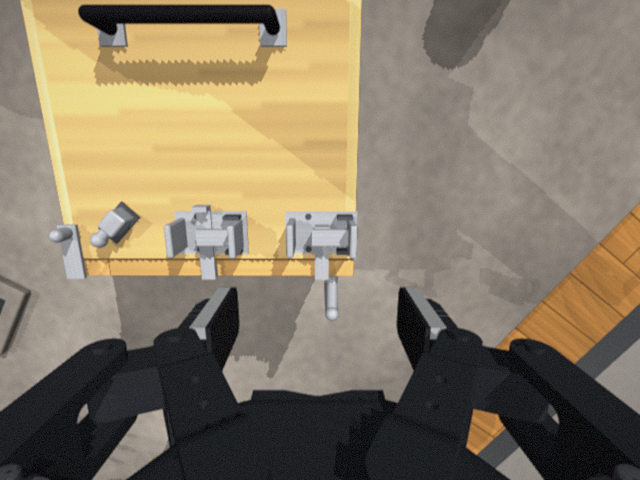

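The wrist view shows the main catch tabs at about columns 288–357, rows 211–258, and the safety catch at about columns 165–247. The handle bar top is at (332,313). I'll enlarge it for exact edges.

Run:
```python
from h import *
F=pickle.load(open("F.pkl","rb"));f=F["w1"]
cv2.imwrite("pics/w1c.png",cv2.resize(f["img"][195:325,155:365],None,fx=3.8,fy=3.8,interpolation=cv2.INTER_CUBIC))
p=[0.48231401,0.11799578,2.21097151]
for c in(-.088,-.002):
  for y in(-.025,-.02,.02,.025):
    print(c,y,((proj(f,B(p,[(-.1,c+y,.22),(-.076,c+y,.22)]))-[155,195])*3.8+1.4).round(0).tolist())
```

```text
-0.088 -0.025 [[756.0, 252.0], [760.0, 128.0]]
-0.088 -0.02 [[730.0, 252.0], [733.0, 128.0]]
-0.088 0.02 [[518.0, 252.0], [515.0, 127.0]]
-0.088 0.025 [[491.0, 252.0], [488.0, 127.0]]
-0.002 -0.025 [[300.0, 251.0], [293.0, 127.0]]
-0.002 -0.02 [[274.0, 251.0], [265.0, 127.0]]
-0.002 0.02 [[62.0, 250.0], [48.0, 126.0]]
-0.002 0.025 [[35.0, 250.0], [21.0, 126.0]]
```

View pics/w1c.png

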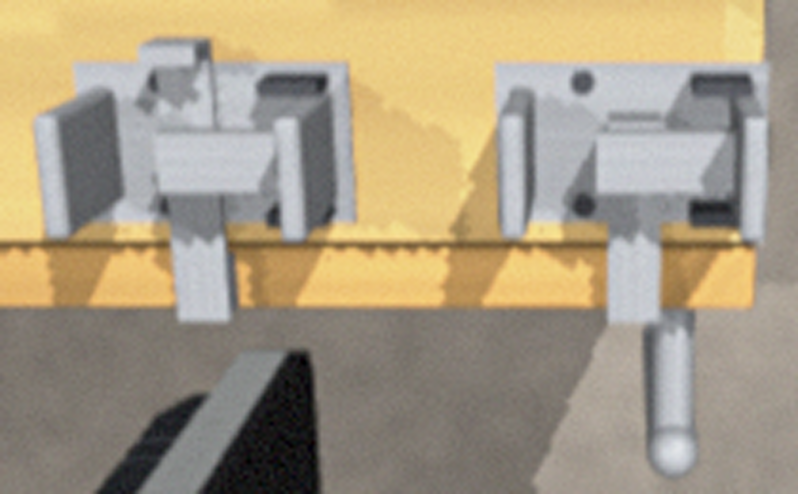

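The predicted tab edges match the picture to within about 2 mm, so the main catch is at box (−0.0855, −0.0897) and the safety catch at (−0.0855, −0.0035). I'll descend on the main catch.

Request:
move_arm(
  rows=[
    [0.1, -0.1, 2, 0, 0, 0, 0.6],
    [0.1, -0.05, 2, 0, 0, 0, 0.6],
    [0, 0, 2, 0, 0, 0, 0.6],
    [0, 0, 2, 0, 0, 0, 0.6],
    [0, 0, 1.5, 0, 0, 0, 0.6],
    [0, 0, 1, 0, 0, 0, 0.6],
    [0, 0, 0.9, 0, 0, 0, 0.6],
    [0, 0, 0, 0, 0, 0, 0.6],
  ],
)

```text
time: 3.9
tool_pos: [0.6023, 0.1005, 0.2152]
tool_rot: [-0.001, 0.449, 0.893, -0.001]
contact_force: [-1.0, -0.2, -0.4]
gripper_width: 0.8
grasp_force: 0.0
```

Request:
move_arm(
  rows=[
    [0, -0.15, 0, 0, 0, 0, 0.4],
    [0, 0, 0, 0, 0, 0, 0.25],
    [0, 0, 0, 0, 0, 0, 0.15],
    [0, 0, 0, 0, 0, 0, 0.08],
    [0, 0, 0, 0, 0, 0, 0.0],
    [0, 0, 0, 0, 0, 0, -0.06],
    [0, 0, 0, 0, 0, 0, -0.06],
    [0, 0, 0, 0, 0, 0, -0.06],
    [0, 0, 0, 0, 0, 0, -0.06],
  ],
)

```text
time: 4.65
tool_pos: [0.6024, 0.0997, 0.2207]
tool_rot: [0.001, 0.449, 0.894, 0.001]
contact_force: [-4.7, 1.1, 8.2]
gripper_width: 0.474
grasp_force: 9.8
```

Run:
```python
from h import *
f=manip.grab_frame("wrist");g=manip.grab_frame("top")
cv2.imwrite("pics/w2.png",np.hstack([cv2.resize(f["img"],(400,300)),cv2.resize(g["img"][165:265,255:388],(400,300),interpolation=2)]))
```

```text
(no output)
```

View pics/w2.png

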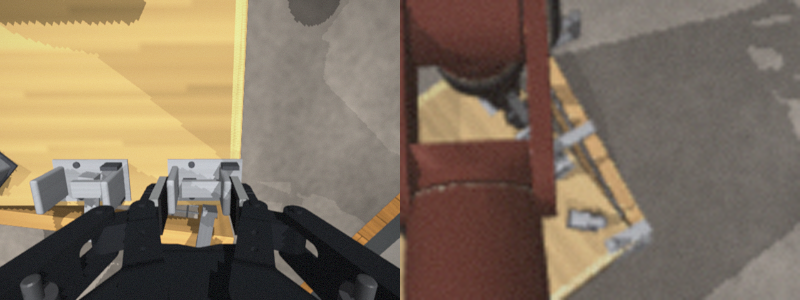

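The main catch has let go: the gate's front edge now stands off the roof line, ajar at the free corner. Next is the safety catch.

Request:
move_arm(
  rows=[
    [0, 0, 0, 0, 0, 0, 0.2],
    [0, 0.2, 0, 0, 0, 0, 0.5],
    [0, 0, 0, 0, 0, 0, 0.5],
    [0, 0, -2, 0, 0, 0, 0.5],
    [0, 0, -2.2, 0, 0, 0, 0.46],
    [0, -3, 0, 0, 0, 0, 0.46],
    [0, -3, 0, 0, 0, 0, 0.46],
    [0, -2.5, 0, 0, 0, 0, 0.46],
    [0, 0, 0, 0, 0, 0, 0.46],
    [0, 0, 0, 0, 0, 0, 0.46],
  ],
)

```text
time: 5.58
tool_pos: [0.5348, 0.0494, 0.2596]
tool_rot: [0.0, 0.449, 0.893, -0.0]
contact_force: [0.4, -0.4, -0.4]
gripper_width: 0.732
grasp_force: 0.0
```

Run:
```python
from h import *
s=manip.state();p=[0.48231401,0.11799578,2.21097151]
c,sn=np.cos(p[2]),np.sin(p[2]);d=s["tool_pos"]-[p[0],p[1],0];print(c*d[0]+sn*d[1],-sn*d[0]+c*d[1],d[2],s["gripper_width"])
f=manip.grab_frame("wrist");cv2.imwrite("pics/w3.png",f["img"])
```

```text
-0.08637523846701123 -0.0010866993800930647 0.259585750373465 0.7315714542659337
```

View pics/w3.png

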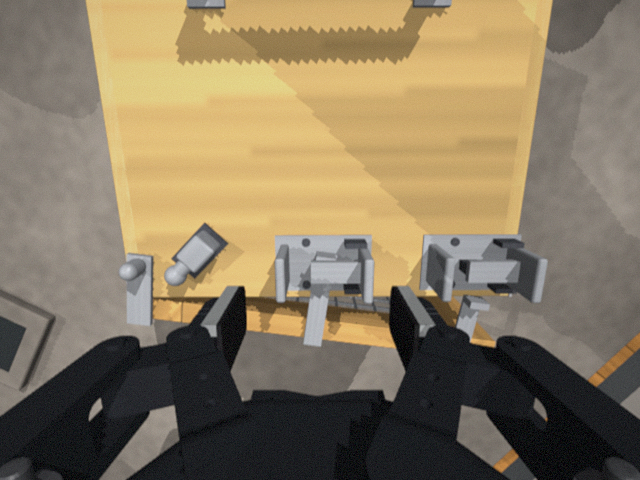

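The safety catch (tabs at columns 277–373) lies between the fingertips (243 and 392), slightly to the right as planned. I'll descend and squeeze.

Request:
move_arm(
  rows=[
    [0, 0, 1.5, 0, 0, 0, 0.46],
    [0, 0, 1.5, 0, 0, 0, 0.46],
    [0, 0, 0.9, 0, 0, 0, 0.46],
    [0, -0.25, 0, 0, 0, 0, 0.35],
    [0, 0, 0, 0, 0, 0, 0.2],
    [0, 0, 0, 0, 0, 0, 0.1],
    [0, 0, 0, 0, 0, 0, 0.0],
    [0, 0, 0, 0, 0, 0, -0.06],
    [0, 0, 0, 0, 0, 0, -0.06],
    [0, 0, 0, 0, 0, 0, -0.06],
    [0, 0, 0, 0, 0, 0, -0.06],
    [0, 0, 0, 0, 0, 0, -0.06],
    [0, 0, 0, 0, 0, 0, -0.06],
    [0, 0, 0, 0, 0, 0, -0.06],
    [0, 0, 0, 0, 0, 0, -0.06],
  ],
)

```text
time: 6.88
tool_pos: [0.533, 0.0489, 0.2213]
tool_rot: [-0.001, 0.449, 0.894, 0.0]
contact_force: [-4.0, 1.5, 1.9]
gripper_width: 0.472
grasp_force: 9.5
```

Request:
move_arm(
  rows=[
    [0, 0, 0, 0, 0, 0, 0.2],
    [0, 0.2, 0, 0, 0, 0, 0.46],
    [0, 0, 0, 0, 0, 0, 0.46],
    [0, 0, -2, 0, 0, 0, 0.46],
    [0, 0, -3, 0, 0, 0, 0.5],
    [0, 0, -3, 0, 0, 0, 0.5],
    [0, 0, -3, 0, 0, 0, 0.5],
    [0, 0, 0, 0, 0, 0, 0.5],
  ],
)

```text
time: 7.55
tool_pos: [0.5375, 0.0492, 0.339]
tool_rot: [0.006, 0.449, 0.894, 0.002]
contact_force: [-0.8, 0.6, 1.9]
gripper_width: 0.753
grasp_force: 0.0
```

Run:
```python
from h import *
p=[0.48231401,0.11799578,2.21097151]
f=manip.grab_frame("wrist");F=pickle.load(open("F.pkl","rb"));F["w4"]=f;pickle.dump(F,open("F.pkl","wb"))
img=f["img"].copy();h=np.array([-.117,.108])
for a in(.14,.3):
  u=np.array([-np.sin(a),-np.cos(a)]);o=np.array([-np.cos(a),np.sin(a)])
  g=h+.207*u+.045*o;q=proj(f,B(p,(*g,.184)))[0];print(a,g,B(p,(*g,.17)),q)
print(manip.state()["tool_pos"],manip.state()["tool_rot"])
cv2.imwrite("pics/w4.png",img)
```

```text
0.14 [-0.19044514 -0.09069527] [[0.66881054 0.01943601 0.17      ]] [412.27724066 337.7689228 ]
0.3 [-0.22116282 -0.07645624] [[ 0.67573974 -0.01370478  0.17      ]] [394.69859766 367.00699757]
[0.53676997 0.04925361 0.33571334] [0.00440533 0.44898727 0.89352616 0.00142275]
```

View pics/w4.png

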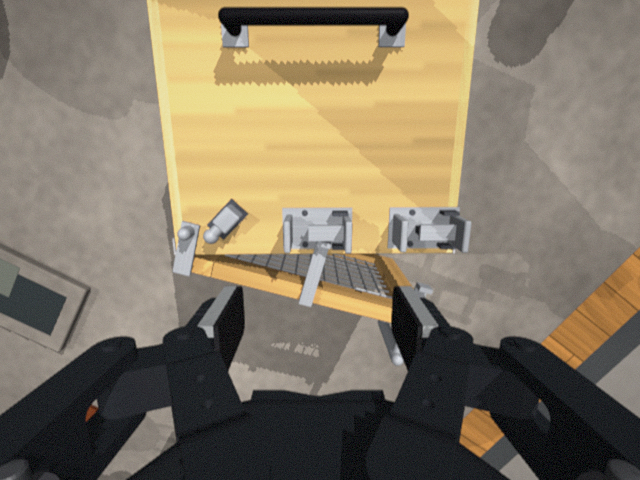

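The gate is now open to about 0.27 rad, with the handle bar top at (398,358). I'll work out the move to the handle.

Run:
```python
from h import *
from scipy.spatial.transform import Rotation as Ro
F=pickle.load(open("F.pkl","rb"));f=F["w4"]
p=[0.48231401,0.11799578,2.21097151]
g=ray(f,(398,358),.184)
hb=B(p,(-.117,.108,0))[0]; d=(g-hb)[:2]
print("grip",g,"dist",np.hypot(*d),"expect",np.hypot(.207,.045))
a0=np.arctan2(.045,.207)  # outward side
ang=np.arctan2(d[1],d[0]); shut=p[2]-np.pi/2
print("gate angle",shut-ang-a0, "tool y angle deg",np.degrees(ang+a0))
s=manip.state();q=s["tool_rot"];R=Ro.from_quat([q[1],q[2],q[3],q[0]]).as_matrix()
print("time",s["time"],"toolpos",s["tool_pos"],"y ang",np.degrees(np.arctan2(R[1,1],R[0,1])))
print("tool shift cm",R.T@(np.r_[g[:2],.172]-s["tool_pos"])*100, Ro.from_matrix(R).as_quat())
```

```text
grip [ 0.67198033 -0.00448284  0.184     ] dist 0.2094862989860289 expect 0.21183484132691674
gate angle 0.25405452588884353 tool y angle deg 22.123084047038834
time 7.6 toolpos [0.53676997 0.04925361 0.33571334] y ang 36.643156942868146
tool shift cm [-12.27282858   7.53515071  16.50194658] [0.44898727 0.89352616 0.00142275 0.00440533]
```

Request:
move_arm(
  rows=[
    [-3.1, 1.9, 0, 0, 0, 3.6, 0.3],
    [-3.2, 1.7, 0, 0, 0, 3.6, 0.3],
    [-3.3, 1.5, 0, 0, 0, 3.6, 0.3],
    [-3.3, 1.1, 0, 0, 0, 3.6, 0.3],
    [0, 0, 1, 0, 0, 0, 0.3],
    [0, 0, 2, 0, 0, 0, 0.3],
    [0, 0, 3, 0, 0, 0, 0.3],
    [0, 0, 0, 0, 0, 0, 0.3],
    [0, 0, 0, 0, 0, 0, 0.3],
  ],
)

```text
time: 8.35
tool_pos: [0.6522, -0.0274, 0.2668]
tool_rot: [-0.003, 0.557, 0.83, -0.002]
contact_force: [0.3, -1.2, 0.3]
gripper_width: 0.65
grasp_force: 0.0
```

Run:
```python
from h import *
from scipy.spatial.transform import Rotation as Ro
f=manip.grab_frame("wrist");s=manip.state();q=s["tool_rot"];R=Ro.from_quat([q[1],q[2],q[3],q[0]]).as_matrix()
g=np.array([.672,-.0045,.172]);print("shift",R.T@(g-s["tool_pos"])*100,s["tool_pos"],np.degrees(np.arctan2(R[1,1],R[0,1])))
print(proj(f,[.672,-.0045,.184]),proj(f,s["tool_pos"]))
cv2.imwrite("pics/w5.png",f["img"])
```

```text
shift [1.40593558 2.61736916 9.74933749] [ 0.65332079 -0.02743673  0.26953296] 22.279618011550486
[[362.57764188 235.57808244]] [[321.07431371 322.78654568]]
```

View pics/w5.png

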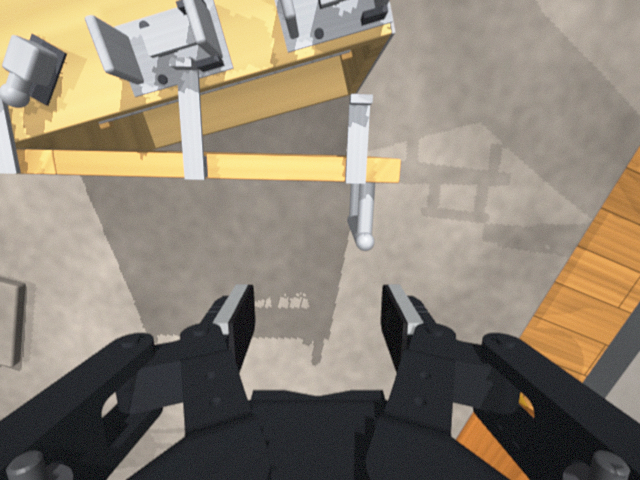

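The handle's domed top is at (364,241), about 4 mm from the prediction, so I'll correct for that. The fingers are parallel to the gate.

Request:
move_arm(
  rows=[
    [0.6, 1.4, 0, 0, 0, 0, 0.3],
    [0.5, 1.3, 0, 0, 0, 0, 0.3],
    [0, 0, 2, 0, 0, 0, 0.3],
    [0, 0, 2.5, 0, 0, 0, 0.3],
    [0, 0, 2.5, 0, 0, 0, 0.3],
    [0, 0, 1.5, 0, 0, 0, 0.3],
    [0, 0, 1, 0, 0, 0, 0.3],
    [0, 0, 0, 0, 0, 0, 0.3],
  ],
)

```text
time: 9.07
tool_pos: [0.674, -0.007, 0.1737]
tool_rot: [-0.001, 0.557, 0.83, -0.001]
contact_force: [0.4, -0.4, -0.6]
gripper_width: 0.648
grasp_force: 0.0
```

Request:
move_arm(
  rows=[
    [0, 0, 0, 0, 0, 0, 0],
    [0, 0, 0, 0, 0, 0, -0.4],
    [0, 0, 0, 0, 0, 0, -0.7],
    [0, 0, 0, 0, 0, 0, -1],
    [0, 0, 0, 0, 0, 0, -1],
    [0, 0, 0, 0, 0, 0, -1],
    [0, 0, 0, 0, 0, 0, -1],
    [0, 0, 0, 0, 0, 0, -1],
  ],
)

```text
time: 9.73
tool_pos: [0.6757, -0.0073, 0.1776]
tool_rot: [0.001, 0.557, 0.83, 0.001]
contact_force: [-0.4, -0.6, 5.8]
gripper_width: 0.111
grasp_force: 58.7
```

```bash
cat > arc.py <<'E'
from h import *
from scipy.spatial.transform import Rotation as Ro
p=[0.48231401,0.11799578,2.21097151]
def pos(): 
    s=manip.state();q=s["tool_rot"];R=Ro.from_quat([q[1],q[2],q[3],q[0]]).as_matrix();return s,R
def gate(P,h=(-.117,.108)):
    hb=B(p,(*h,0))[0];d=(P-hb)[:2];a=np.arctan2(.045,.207)
    return (p[2]-np.pi/2)-np.arctan2(d[1],d[0])-a, np.hypot(*d)
s,R=pos();print(s["time"],s["tool_pos"],s["gripper_width"],s["grasp_force"],s["contact_force"],"gate,r",gate(s["tool_pos"]),"yang",np.degrees(np.arctan2(R[1,1],R[0,1])))
E
python3 arc.py
```

```text
9.7333 [ 0.67574206 -0.00726964  0.17758691] 0.11080921321248052 58.714152574539185 [-0.36932523 -0.55684021  5.79201967] gate,r (np.float64(0.26998856105262276), np.float64(0.21274235309655543)) yang 22.269343981690614
```

The handle is gripped, with the opening at bar size and a 58.7 N grip. I'll swing in an arc about the hinge, turning the tool with the gate. Each 0.06 rad step is about (−1.23, −0.31) cm plus 3.44°.

Request:
move_arm(
  rows=[
    [-0.6, -0.14, 0, 0, 0, 1.72, -1],
    [-1.23, -0.31, 0, 0, 0, 3.44, -1],
    [-1.23, -0.31, 0, 0, 0, 3.44, -1],
    [-1.23, -0.31, 0, 0, 0, 3.44, -1],
    [-1.23, -0.31, 0, 0, 0, 3.44, -1],
    [-0.6, -0.14, 0, 0, 0, 1.72, -1],
    [0, 0, 0, 0, 0, 0, -1],
  ],
)

```text
time: 10.32
tool_pos: [0.6759, -0.0707, 0.1776]
tool_rot: [-0.0, 0.676, 0.737, 0.0]
contact_force: [-4.9, 1.5, 7.9]
gripper_width: 0.114
grasp_force: 59.1
```

```bash
python3 arc.py
```

```text
10.3167 [ 0.67591984 -0.07067352  0.17755631] 0.11430444992518601 59.117735624313354 [-4.89623887  1.54379097  7.88172495] gate,r (np.float64(0.5692998205060582), np.float64(0.2125072643586791)) yang 4.935051950842677
```

Request:
move_arm(
  rows=[
    [-0.6, -0.14, 0, 0, 0, 1.72, -1],
    [-1.23, -0.31, 0, 0, 0, 3.44, -1],
    [-1.23, -0.31, 0, 0, 0, 3.44, -1],
    [-1.23, -0.31, 0, 0, 0, 3.44, -1],
    [-1.23, -0.31, 0, 0, 0, 3.44, -1],
    [-1.23, -0.31, 0, 0, 0, 3.44, -1],
    [-1.23, -0.31, 0, 0, 0, 3.44, -1],
    [-0.6, -0.14, 0, 0, 0, 1.72, -1],
    [0, 0, 0, 0, 0, 0, -1],
  ],
)

```text
time: 11.07
tool_pos: [0.6457, -0.1527, 0.1775]
tool_rot: [-0.002, 0.815, 0.58, -0.001]
contact_force: [-7.9, 4.4, 10.1]
gripper_width: 0.108
grasp_force: 59.6
```

```bash
python3 arc.py
```

```text
11.0667 [ 0.64565694 -0.15273398  0.1774502 ] 0.10810442458741068 59.5721697807312 [-7.8935602   4.36950665 10.08857099] gate,r (np.float64(0.9840784880742848), np.float64(0.2122624903696021)) yang -19.122925772941183
```

Request:
move_arm(
  rows=[
    [-0.6, -0.2, 0, 0, 0, 1.72, -1],
    [-1.23, -0.33, 0, 0, 0, 3.44, -1],
    [-1.23, -0.33, 0, 0, 0, 3.44, -1],
    [-1.23, -0.33, 0, 0, 0, 3.44, -1],
    [-1.23, -0.33, 0, 0, 0, 3.44, -1],
    [-1.23, -0.33, 0, 0, 0, 3.44, -1],
    [-1.23, -0.33, 0, 0, 0, 3.44, -1],
    [-1.23, -0.33, 0, 0, 0, 3.44, -1],
    [-1.23, -0.33, 0, 0, 0, 3.44, -1],
    [-0.9, -0.22, 0, 0, 0, 2.5, -1],
    [0, 0, 0, 0, 0, 0, -1],
    [0, 0, 0, 0, 0, 0, -1],
    [0, 0, 0, 0, 0, 0, -1],
  ],
)

```text
time: 12.15
tool_pos: [0.5612, -0.2289, 0.1775]
tool_rot: [-0.0, 0.942, 0.336, 0.002]
contact_force: [0.1, 5.7, 7.8]
gripper_width: 0.114
grasp_force: 59.3
```

```bash
python3 arc.py
python3 - <<'E'
from h import *
g=manip.grab_frame("scene");f=manip.grab_frame("top");cv2.imwrite("pics/e.png",np.hstack([cv2.resize(g["img"][40:440,170:490],(400,500)),cv2.resize(f["img"][120:360,200:500],(400,320))[:].copy() if 0 else cv2.resize(f["img"][90:390,210:450],(400,500))]))
E
```

```text
12.15 [ 0.56120122 -0.22894673  0.17750456] 0.113921415593562 59.25226271152496 [0.1363751  5.70836781 7.77900471] gate,r (np.float64(1.5276994329083813), np.float64(0.21144965258659254)) yang -50.722640303979674
```

View pics/e.png

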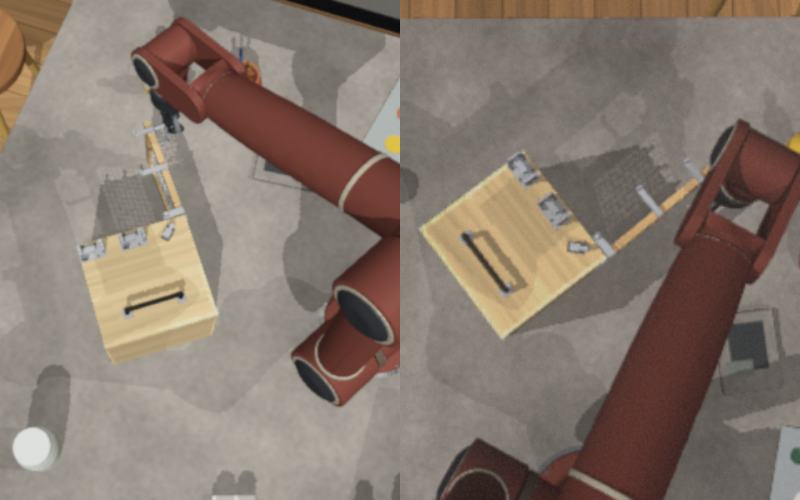

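The gate stands about square to the box front at 1.53 rad, held by the handle, and nothing visible has moved.

```bash
python3 -c "
from plant import manip
print(manip.job_done())"
```

```text
the job is handed in; nothing more can be done
None
```

I squeezed the main catch, then the safety catch, and swung the gate past the click-stop to about 1.53 rad, close to square to the box front; the arm is still holding it there by the handle, and the job is handed in at about 12 s.

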